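# Lock the scanner stand onto its desk mount

### The arm

A 6-joint arm with a two-finger parallel gripper is mounted at the origin on the work surface. World frame = base frame: x ahead of the robot, y to its left, z up, the work surface at z = 0. Lengths are in mm, angles in degrees, forces in N, time in s.
With the tool pointing down it reaches from about 300 to 850 mm from the base axis. Payload 4.2 kg.
Tool frame: the origin (TCP) lies between the finger pads; the fingertips stand 8 mm ahead of it and the grasp point (between the pads) lies 11 mm behind it; x points along the fingers, y is the direction in which the jaws open and shut, and the axes are right-handed (so a half turn about x gives the same grasp; the last joint's range is limited). The gripper opens to 91 mm and grips with 3 to 60 N. Pads are 32 mm wide; open, the fingers measure 118 mm over their backs; the gripper's body (76 mm by 178 mm) begins 60 mm behind the grasp point.
Start: joints at [71.792, 18.312, 89.639, -0, 72.044, -1.146], TCP at [168.717, 549.706, 221.976] pointing down, gripper open.
Joint ranges: [-177.97, 177.97], [-48.28, 115.42], [12.27, 149.76], [-77.06, 257.06], [2.81, 150.46], [-146.56, 146.56]. Speed limits (degrees/s): [147.25, 147.25, 180, 180, 180, 180].

### API

Orientations are given as [roll, pitch, yaw] about the fixed x, y, z axes, in that order (R = Rz(yaw) Ry(pitch) Rx(roll)).
In Python, from workcell import env gives the robot as it stands.
- The arm moves only by the tool arm_command, never from a script. Its arguments are lists of equal length, an entry for each row: "slide": the shift along the tool's x, y, z in cm, a list of three; "turn": the turn, a rotation vector about the tool's x, y, z in rad, a list of three; "grip": the closure in counts, from 0 (fully open) to 255 (shut). A call has 1 to 20 rows; each row is the pose to reach, as a shift and turn from the pose commanded when the call began, along the tool's axes at that moment; what a row does not reach only later rows make up. A row lasts 1/12 s, in which the tool goes at most 41.7 mm and 7.16 degrees, less where a joint would pass 70% of its speed; a pose out of reach is approached as far as the arm can. A call with a gripper value outside its range is refused whole. The fingers move at their own pace and stop on an object; "newtons" is the grip in N (left out, the last holds). Time passes only in rows, so rows that repeat a pose let the fingers close. It gives the time, the measured TCP pose, the force and the opening at its end, in the units of the state.
- env.state(): the state, without advancing time (a new reading comes with each control period).
- env.grab_frame(name): name is "scene" or "top"; returns (picture, depth): 480x640x3 uint8, red, green, blue; 480x640 float32, mm along the optical axis (not along the pixel's ray), 0 where there is no reading.
- env.calibration(name): a dict with "K" (3x3 intrinsics, pixels), "camera_from_world" (4x4, takes a point from world to camera coordinates). Camera axes: x right, y up, looking along -z (the intrinsics and any distortion apply to the point x, -y, -z); pixel columns grow to the right and rows downward; lengths in mm; the calibration is good to about 2 mm. A picture is of the moment at which its call begins. calibration takes no time and is no camera call.
- env.job_done(): hands the job in, once; it reports no verdict.
Trained networks look in the newest picture that a camera, given by its name, has taken for a name from the list of things; names that differ only in an ending like _2 or _b are one class to them, and where a whole thing is asked for, a point or a joint stands for the part that bears it (a point fixed in the world has none). Each returns a list of dicts, best first, with "p" (0 to 1); they miss things now and then, are a little off and sometimes report something else, mostly with a low value. They report only what shows in the picture. A call takes as long as a camera call. They do not tell look-alikes from the thing itself.
- env.search_frame(camera, label): "point" ([x, y, z] in mm, in world coordinates, good to about 4 mm: the middle of the surface that is visible of it).
The state is a dict: "time_s": time; "qpos": joint angles; "qvel": joint speeds; "effort": joint torques, N m; "ee_pos": TCP position; "ee_rot": TCP orientation; "force": force on the tool from outside, world axes, zero at the start; "torque": the same for the moment, N m; "gripper_width": finger opening in mm.
Only numpy, scipy, OpenCV 4.12 (cv2) and the standard library are available. Lean on these libraries where they do the work, as an engineer would, in place of code of your own. Each camera call takes 0.05 s, during which the arm holds its last target.

### The job

The stand for the code scanner has been off the desk for cleaning; put it back on its steel mount: pick it up by its column, set it down so that the two screw heads come up through the round ends of its keyholes and its foot lies flat, then push it forward against the spring buffer until the catch snaps up behind the foot. Let go and leave it locked. Feel your way and do not force it: the mount must never be loaded with more than 60 N in all, the stand must not be tipped over, and the other things on the desk stay where they are.

Things in the scene. Friction and masses are not known exactly. Their poses are not given: they have to be found in the camera images.
- stand_column (a point): Scanner stand, dark steel, 0.4 to 0.65 kg, loose, upright. Point: mid-column, 45 mm above its underside. Axes: z up, x the way it slides to lock. Column: flat bar over the middle of the foot, 10 mm thick (x), 50 mm wide (y), up to 70 mm above the underside; above that two fork prongs, 14 mm wide, 18 mm to either side, up to 86 mm.
- stand_foot (a point): Same axes; point on the underside of the stand's foot plate, midway between its two round holes: 8 mm to +x of the column's middle. Plate 100 (x) by 130 (y) by 4 mm, centred under the column. Keyholes at y = +45 and -45 mm from this point: round hole 19 mm across, from it a slot 11 mm wide runs to -x and ends 23 mm from the hole's centre.
- mount: Steel mount fixed on the desk, deck 156 (x) by 180 (y) by 6 mm. Origin: centre of its underside, on the desk; z up, x the way the stand slides to lock. Set over the heads, holes centred on screws, the stand's column is at x = -8 mm (there is more play towards +x: aim 1 mm on); slid on until the slots end at the screw shanks it is at x = +11 mm. Seated, its foot lies flat on the deck.
- screw_line (a point): Deck centre, on the deck's top. Two upright screws stand at x = 0, y = +45 and -45 mm from it, but are clamped in adjusting slots: both together sit 3 to 10 mm off to one side along y (same shift for both, not measured; find side and amount by sight or feel). Shank 8 mm thick; flat head 16 mm across, underside 7.5 mm and top 12.5 mm above the deck.
- catch (a joint): Spring catch in the mount: m pressed down; 0 = up, 5 mm proud of the deck; 0.005 = level. Steel bar 30 mm wide, x = -52.5 to -40.5 mm of the mount, y = 0, with a low thumb tab to -x. Pushes up with 0.9 N (up) to 2.4 N (level). The seated foot presses it down; once the column is past x = +9.5 mm it springs up and holds the foot's edge.
- buffer (a joint): Spring buffer at the far end of the mount's deck: m pushed in along the mount's +x; 0 = free. Rubber-faced steel bar 44 mm wide, 8 mm high, its face at x = +56 mm of the mount when free, in front of a fixed block. The foot meets it when the column is at x = +6 mm. Pushes back with 2 N at first, 5 N where the catch snaps, 6 N at the end of the slots.
Not all that is in view belongs to the job. Of the things like the part that bears stand_column, leave any that is orange; of the rest the smaller one is meant.

How it is judged:
By the outcome, as a careful person would: the job done as asked, in the order asked, and still so for the second after the job is handed in, with the robot touching nothing.
It also fails if it takes over 72 s, if anything falls off the work surface, if the arm or the gripper's body presses on something with over 40 N, if the wrist force passes 120 N, or if a joint passes its speed limit or range.

## Working session

There is one attempt and no reset: what is moved stays moved. The work goes in short steps, Python scripts to look and compute and a tool call to move; the robot and the scene stay as the last step left them, time stands still between calls to the robot, and variables do not carry over. Pictures are saved under pics/ and viewed, and the job is handed in when it is done.

Besides the shell and the picture viewer there is one more tool, called after "Request:" in YAML: its name, and indented under it one key for each argument. arm_command: Moves the arm, as the interface text tells. Its arguments: {"type":"object","properties":{"slide":{"type":"array","items":{"type":"array","items":{"type":"number"}}},"turn":{"type":"array","items":{"type":"array","items":{"type":"number"}}},"grip":{"type":"array","items":{"type":"number"}},"newtons":{"type":"number"}},"required":["slide","turn","grip"]}

```bash
ls; mkdir -p pics; cat > h.py <<'E'
import numpy as np,cv2
from workcell import env
def grab(n):
    p,d=env.grab_frame(n); np.savez('%s.npz'%n,p=p,d=d); return p,d
def proj(n,P):
    c=env.calibration(n);K=np.array(c['K']);T=np.array(c['camera_from_world'])
    P=np.atleast_2d(P);q=(T[:3,:3]@P.T).T+T[:3,3]
    q=q*[1,-1,-1];u=(K@q.T).T
    return u[:,:2]/u[:,2:]
def cloud(n,d):
    c=env.calibration(n);K=np.array(c['K']);T=np.array(c['camera_from_world'])
    v,u=np.mgrid[:480,:640]
    x=(u-K[0,2])/K[0,0]*d;y=(v-K[1,2])/K[1,1]*d
    q=np.stack([x,-y,-d],-1)
    return (q-T[:3,3])@T[:3,:3]
def save(n,p): cv2.imwrite('pics/'+n,cv2.cvtColor(p,cv2.COLOR_RGB2BGR))
E
python3 - <<'E'
from h import *
s=env.state();print(s)
for n in('scene','top'):
    p,d=grab(n);save(n+'0.png',p);c=env.calibration(n);print(n,{k:np.round(np.array(v),3).tolist() if not isinstance(v,str) else v for k,v in c.items()})
    for l in('stand_column','stand_foot','mount','catch','buffer','screw_line'):
        try:
            for r in env.search_frame(n,l):print(l,np.round(r['point'],1),round(r['p'],2),np.round(proj(n,r['point'])[0]))
        except Exception as e:print(l,e)
E
```

```text
pics
{'time_s': 0.0, 'qpos': array([ 7.17942277e+01,  1.83520799e+01,  8.97055041e+01,  3.10670724e-04,
        7.20413064e+01, -1.14592494e+00]), 'qvel': array([ 2.53096710e-02,  2.76122634e-05, -2.63758273e-02,  4.27548415e-03,
        4.96470852e-03, -8.91981654e-02]), 'effort': array([-2.86172733e-03, -4.12474179e+01, -2.31977820e+01,  7.22868950e-02,
        4.59645374e-02, -1.55901748e-04]), 'ee_pos': array([168.53903685, 549.25397291, 221.12195642]), 'ee_rot': array([ -91.3170573 ,   89.90110919, -108.3770007 ]), 'force': array([-0.21225718, -0.87707975,  0.03182267]), 'torque': array([ 0.01724011, -0.02332379,  0.01938717]), 'gripper_width': 91.18580201135}
scene {'K': [[531.831, 0.0, 307.387], [0.0, 531.831, 245.395], [0.0, 0.0, 1.0]], 'camera_from_world': [[-0.786, 0.618, 0.009, 450.114], [-0.412, -0.535, 0.738, 160.497], [0.461, 0.576, 0.675, -1371.336], [0.0, 0.0, 0.0, 1.0]]}
stand_column [ 563.  -235.     4.2] 0.81 [249. 221.]
stand_column [ 372.9 -283.9    4.1] 0.8 [300. 182.]
stand_foot [ 364.5 -283.6    5.5] 0.84 [303. 181.]
stand_foot [ 780.6 -277.4    9. ] 0.61 [155
[... 344 characters left out ...]
213, -572.189], [-0.212, -0.015, 0.977, -833.043], [0.0, 0.0, 0.0, 1.0]]}
stand_column [ 758.2 -273.1   12. ] 0.97 [456. 164.]
stand_column [ 360.  -291.1    0. ] 0.9 [461. 366.]
stand_column [ 554.5 -246.3    3.4] 0.69 [440. 262.]
stand_foot [ 759.3 -273.     3.5] 0.97 [455. 165.]
stand_foot [ 557.1 -242.1    3.7] 0.93 [438. 261.]
stand_foot [ 363.7 -292.     6. ] 0.78 [462. 364.]
stand_foot [470.7 164.5   9.5] 0.64 [226. 289.]
stand_foot [529.4 152.    3.2] 0.42 [237. 260.]
mount [521.9 151.9   9.1] 0.75 [236. 263.]
catch [468.8 161.2  12.4] 0.57 [228. 290.]
catch [525.6 151.4   2.6] 0.21 [237. 262.]
buffer [583.1 137.4  15.4] 0.58 [246. 233.]
screw_line [529.7 149.3   5.1] 0.7 [238. 260.]
```

View pics/scene0.png

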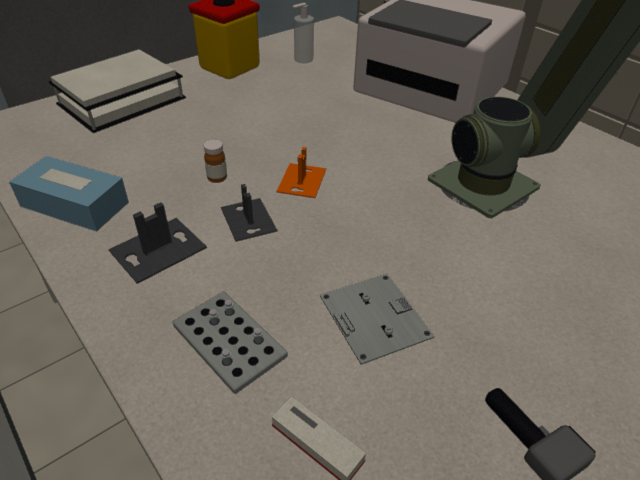

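View pics/top0.png

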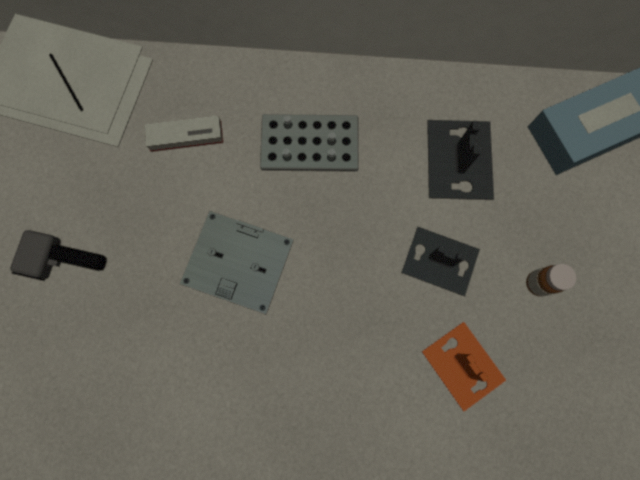

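Candidates for the stand in the top view: orange one at (462,366), excluded by colour. Larger dark one at (460,160). Smaller dark one at (440,262), which is my choice. Close crops next.

```bash
python3 - <<'E'
from h import *
p=np.load('top.npz')['p'];
a=cv2.resize(p[215:310,390:490],(600,570),interpolation=cv2.INTER_CUBIC)
b=cv2.resize(p[205:320,175:300],(625,575),interpolation=cv2.INTER_CUBIC)
f=lambda x:np.clip(x.astype(float)*1.8,0,255).astype('uint8')
save('c_stand.png',f(a));save('c_mount.png',f(b))
p=np.load('scene.npz')['p'];save('c_scene.png',f(cv2.resize(p[170:370,210:440],(690,600),interpolation=cv2.INTER_CUBIC)))
E
```

```text
(no output)
```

View pics/c_stand.png

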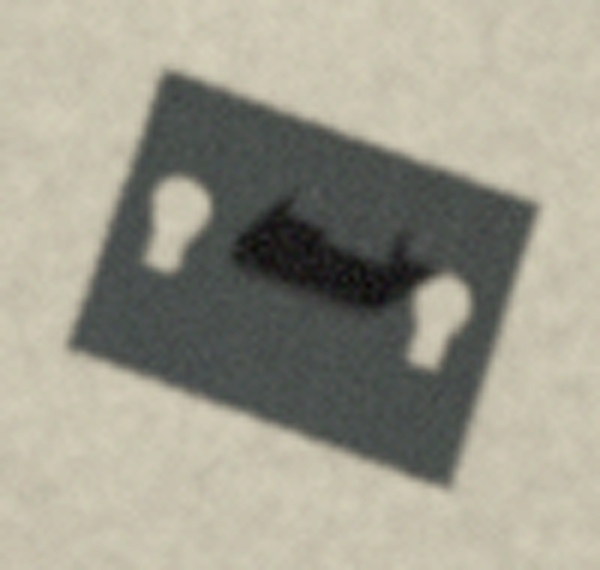

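View pics/c_mount.png

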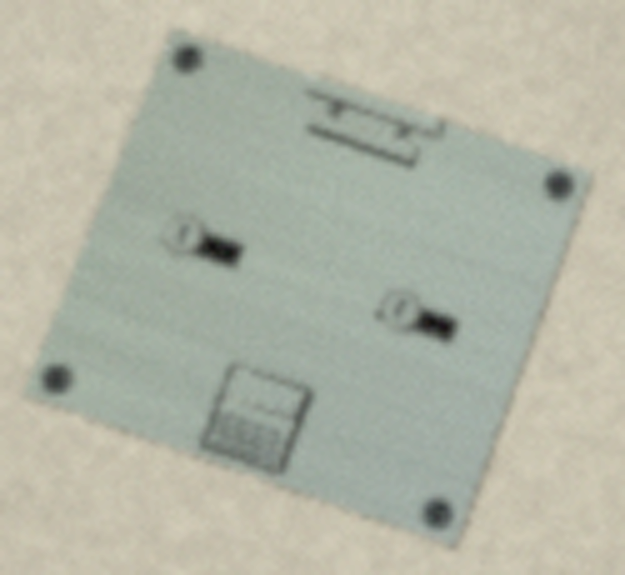

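View pics/c_scene.png

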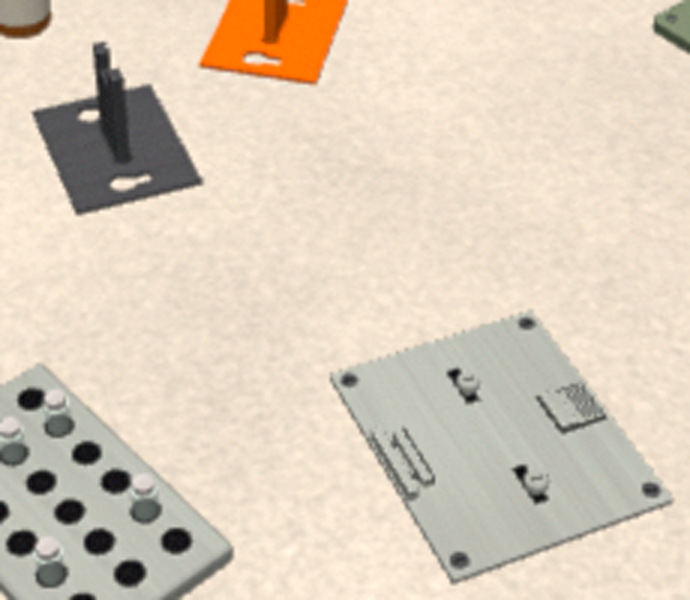

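The chosen stand is the small dark one, upright, with its slots running image-down, so its +x points image-up. The mount's catch is at about (228,288) and its buffer at about (250,230). The screw heads, at about (212,253) and (255,267), are shifted image-left, which is mount +y. Next I fit both poses.

```bash
cat > fit.py <<'E'
from h import *
from scipy.optimize import least_squares
def R2(a): return np.array([[np.cos(a),-np.sin(a)],[np.sin(a),np.cos(a)]])
def boxpts(x,y,a,lx,ly,z0,z1):
    P=[]
    for z in(z0,z1):
        for sx,sy in((1,1),(1,-1),(-1,-1),(-1,1)):
            q=R2(a)@[sx*lx/2,sy*ly/2];P.append([x+q[0],y+q[1],z])
    return np.array(P)
def contour(n,p,maskf,seed,box,dbg=None):
    x0,y0,x1,y1=box;S=4
    c=cv2.resize(p[y0:y1,x0:x1],None,fx=S,fy=S,interpolation=cv2.INTER_CUBIC)
    m=maskf(c).astype('uint8')
    m=cv2.morphologyEx(m,cv2.MORPH_OPEN,np.ones((9,9),np.uint8))
    cs,_=cv2.findContours(m,cv2.RETR_EXTERNAL,cv2.CHAIN_APPROX_NONE)
    k=max(cs,key=cv2.contourArea)
    if dbg: cv2.drawContours(c,[k],-1,(255,0,0),1);save(dbg,c)
    return (k[:,0]+.5)/S-.5+[x0,y0]
def res(n,pts,t,lx,ly,z0,z1):
    h=cv2.convexHull(proj(n,boxpts(*t,lx,ly,z0,z1)).astype(np.float32))
    return np.array([cv2.pointPolygonTest(h,(float(a),float(b)),True) for a,b in pts[::3]])
def fit(obs,t0,lx,ly,z0,z1):
    f=lambda t:np.concatenate([res(n,q,[t[0],t[1],np.radians(t[2])],lx,ly,z0,z1) for n,q in obs])
    s=least_squares(f,t0,loss='soft_l1',f_scale=.3,diff_step=1e-4)
    r=f(s.x);return s.x,np.median(abs(r))
E
python3 - <<'E'
from fit import *
T=np.load('top.npz')['p'];S=np.load('scene.npz')['p']
dark=lambda t:(lambda c:cv2.cvtColor(c,cv2.COLOR_RGB2GRAY)<t)
print(S[215,235],S[200,280],T[250,420],T[230,380], 'mount',S[310,350],S[350,350],S[330,460],T[250,240],T[320,180])
st=contour('top',T,dark(75),0,(390,215,490,310),'k1.png')
ss=contour('scene',S,dark(80),0,(205,180,292,248),'k2.png')
for o in([('top',st)],[('scene',ss)],[('top',st),('scene',ss)]):
    print('stand',*fit(o,[555,-243,-20],100,130,0,4))
E
```

```text
[48 49 49] [136 128 117] [113 109  99] [113 109  98] mount [109 110 104] [135 126 115] [131 124 113] [ 93 100  92] [110 107  97]
stand [ 558.63287655 -247.31509495  -16.58136775] 0.320955505657952
stand [ 557.62764434 -246.6461673   -16.28402157] 0.38417697155378255
stand [ 558.34697261 -247.140818    -16.47622167] 0.3419861445504927
```

```bash
python3 - <<'E'
from fit import *
T=np.load('top.npz')['p'];S=np.load('scene.npz')['p']
def mf(t):
    def g(c):
        b=cv2.GaussianBlur(c.astype(np.float32),(0,0),5);m=((b[...,0]-b[...,2])<t).astype('uint8')
        return cv2.morphologyEx(m,cv2.MORPH_CLOSE,np.ones((25,25),np.uint8))
    return g
mt=contour('top',T,mf(6.5),0,(170,200,305,325),'k3.png')
ms=contour('scene',S,mf(12),0,(305,265,445,370),'k4.png')
for o in([('top',mt)],[('scene',ms)],[('top',mt),('scene',ms)]):
    r=fit(o,[527,152,-20],156,180,0,6);print('mount',*r)
t=r[0];a=np.radians(t[2])
for n,I in(('top',T),('scene',S)):
    S4=5;c0={'top':(175,205,300,320),'scene':(310,265,445,370)}[n]
    I=np.clip(I*1.8,0,255).astype('uint8')
    c=cv2.resize(I[c0[1]:c0[3],c0[0]:c0[2]],None,fx=S4,fy=S4,interpolation=cv2.INTER_CUBIC)
    def dr(P,col,cl=True):
        q=((proj(n,P)+.5-np.array(c0[:2]))*S4*8).astype(int)
        cv2.polylines(c,[q.reshape(-1,1,2)],cl,col,1,cv2.LINE_AA,3)
    B=boxpts(t[0],t[1],a,156,180,0,6);dr(B[4:],(255,0,0))
    for sh in(3,6.5,10):
      for y in(45,-45):
        th=np.linspace(0,2*np.pi,30);L=np.c_[8*np.cos(th),y+sh+8*np.sin(th)]
        W=(R2(a)@L.T).T+t[:2];dr(np.c_[W,np.full(30,18.5)],{3:(255,0,0),6.5:(0,255,0),10:(0,0,255)}[sh])
    save('ov_%s.png'%n,c)
E
```

```text
mount [527.40518131 151.38925018 -14.97213522] 0.5277670012852782
mount [526.13169424 152.9910695  -14.83342834] 0.3894098136097508
mount [526.93878151 152.35663562 -14.72743961] 0.50377398127098
```

View pics/ov_top.png

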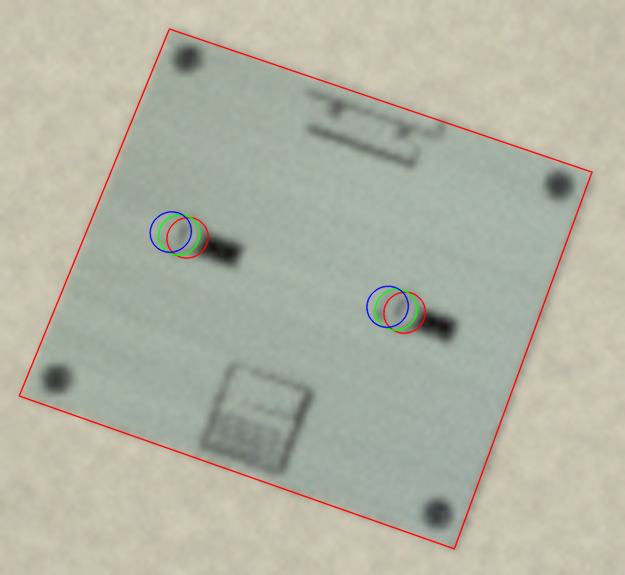

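View pics/ov_scene.png

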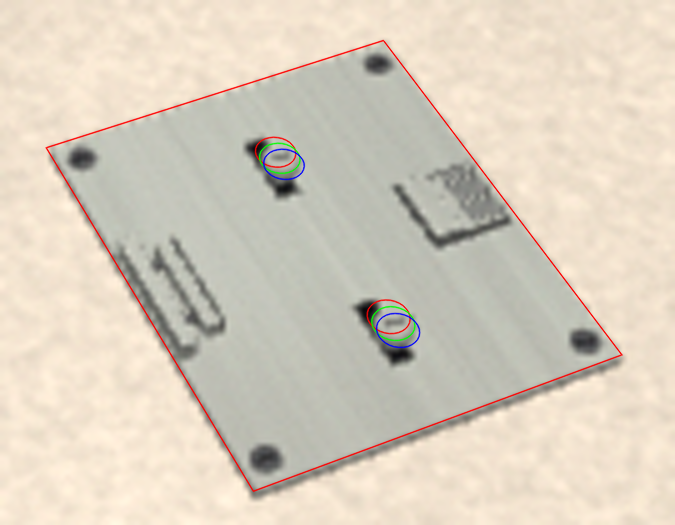

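```bash
python3 - <<'E'
from fit import *
out=[]
a=np.radians(-14.8)
for n,t in(('top',(527.2,151.6)),('scene',(526.2,152.9))):
    I=np.load(n+'.npz')['p'];I=np.clip(I*1.8,0,255).astype('uint8')
    row=[]
    for y in(45,-45):
        c=proj(n,np.r_[R2(a)@[0,y+5]+t,18.5])[0].astype(int)
        x0,y0=c-[10,9];S=20
        im=cv2.resize(I[y0:y0+18,x0:x0+20],None,fx=S,fy=S,interpolation=cv2.INTER_CUBIC)
        im0=im.copy()
        for sh,col in((3,(255,0,0)),(5,(0,255,0)),(7,(0,0,255))):
            th=np.linspace(0,2*np.pi,40);L=np.c_[8*np.cos(th),y+sh+8*np.sin(th)]
            W=np.c_[(R2(a)@L.T).T+t,np.full(40,18.5)]
            q=((proj(n,W)+.5-[x0,y0])*S).astype(int);cv2.polylines(im,[q.reshape(-1,1,2)],True,col,1,cv2.LINE_AA)
        row.append(np.hstack([im0,im]))
    save('hd_%s.png'%n,cv2.resize(np.vstack(row),(660,594)))
E
```

```text
(no output)
```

View pics/hd_top.png

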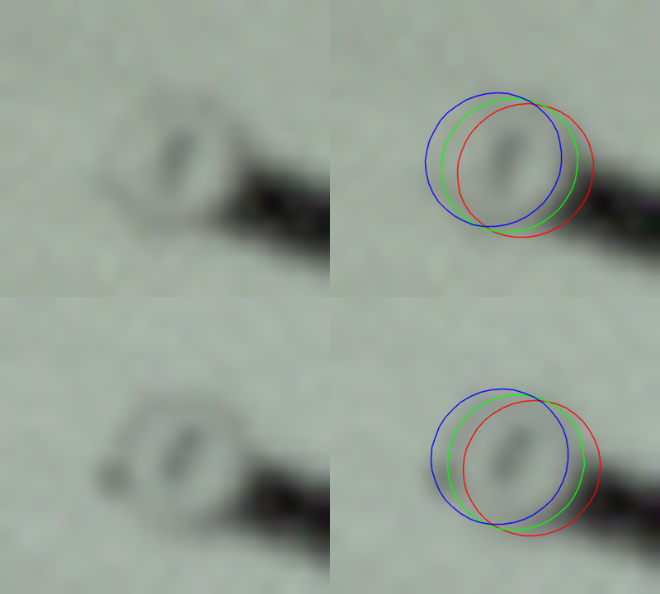

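View pics/hd_scene.png

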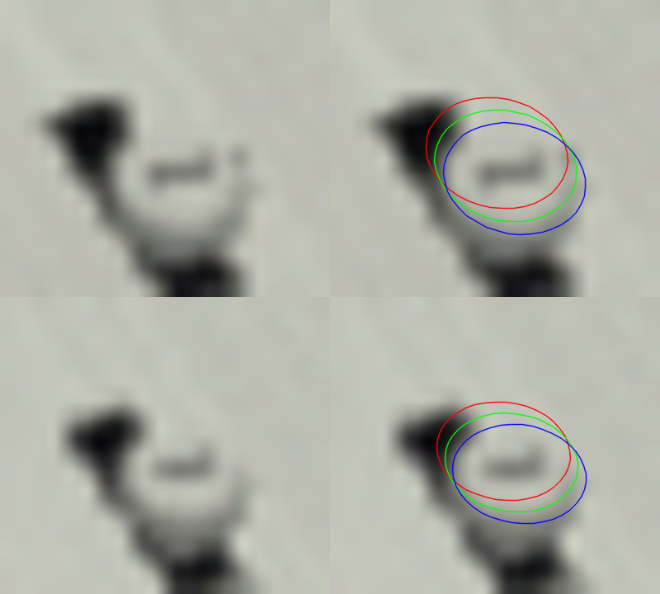

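```bash
cat > mv.py <<'E'
from h import *
from scipy.spatial.transform import Rotation as Ro
def cur():
    s=env.state();return np.array(s['ee_pos']),Ro.from_euler('xyz',s['ee_rot'],degrees=True)
def goalR(yaw_deg,flip):
    a=np.radians(yaw_deg);y=np.array([np.cos(a),np.sin(a),0])*flip
    x=np.array([0,0,-1.]);return Ro.from_matrix(np.c_[x,y,np.cross(x,y)])
def delta(P,R):
    p,r=cur();return r.inv().apply(np.array(P)-p)/10,(r.inv()*R).as_rotvec()
E
python3 - <<'E'
from mv import *
p,r=cur();print(np.round(r.as_matrix(),3))
for f in(1,-1):print(f,*[np.round(v,4) for v in delta([558.3,-247.1,150],goalR(-16.5,f))])
d=np.load('top.npz')['d'];C=cloud('top',d)
for l,b in(('all',(390,200,500,320)),('bottle',(520,250,585,305)),('mount',(180,205,295,315)),('big',(420,110,500,205))):
    c=C[b[1]:b[3],b[0]:b[2]].reshape(-1,3);print(l,np.percentile(c[:,2],[1,50,99,99.9]).round(1))
c=C[...,2];print(c.max(),np.unravel_index(c.argmax(),c.shape))
# column top points
b=C[215:310,390:490].reshape(-1,3);q=b[b[:,2]>55];print(len(q),q.mean(0),q.max(0))
E
```

```text
[[ 0.     0.293  0.956]
 [ 0.     0.956 -0.293]
 [-1.     0.    -0.   ]]
1 [  7.1885 -64.7456  60.6252] [ 1.561e+00 -2.000e-04 -2.000e-04]
-1 [  7.1885 -64.7456  60.6252] [-1.5806e+00  2.0000e-04 -2.0000e-04]
all [ -2.9   1.5  84.4 935.8]
bottle [ -2.2   2.3 103.5 935.8]
mount [ -2.7   4.9  18.  935.8]
big [ -2.3   5.  113.8 935.8]
935.8473243597754 (np.int64(0), np.int64(258))
288 [ 535.09242741 -218.55652093  183.36555573] [569.74410524 -25.02597925 935.84732436]
```

Request:
arm_command:
  slide:
    - [5.2,-64.7,60.6]
    - [5.2,-64.7,60.6]
    - [5.2,-64.7,60.6]
    - [5.2,-64.7,60.6]
    - [5.2,-64.7,60.6]
    - [5.2,-64.7,60.6]
    - [5.2,-64.7,60.6]
    - [5.2,-64.7,60.6]
    - [5.2,-64.7,60.6]
    - [5.2,-64.7,60.6]
    - [5.2,-64.7,60.6]
    - [5.2,-64.7,60.6]
    - [5.2,-64.7,60.6]
    - [5.2,-64.7,60.6]
    - [5.2,-64.7,60.6]
    - [5.2,-64.7,60.6]
    - [5.2,-64.7,60.6]
    - [5.2,-64.7,60.6]
    - [5.2,-64.7,60.6]
    - [5.2,-64.7,60.6]
  turn:
    - [1.56,0,0]
    - [1.56,0,0]
    - [1.56,0,0]
    - [1.56,0,0]
    - [1.56,0,0]
    - [1.56,0,0]
    - [1.56,0,0]
    - [1.56,0,0]
    - [1.56,0,0]
    - [1.56,0,0]
    - [1.56,0,0]
    - [1.56,0,0]
    - [1.56,0,0]
    - [1.56,0,0]
    - [1.56,0,0]
    - [1.56,0,0]
    - [1.56,0,0]
    - [1.56,0,0]
    - [1.56,0,0]
    - [1.56,0,0]
  grip: [0,0,0,0,0,0,0,0,0,0,0,0,0,0,0,0,0,0,0,0]
  newtons: 30

```text
time_s: 2.37
ee_pos: [534.8, -199.8, 173.1]
ee_rot: [134.8, 90.0, 28.3]
force: [0.3, -0.2, 1.3]
gripper_width: 91.5
```

```bash
python3 - <<'E'
from mv import *
print(*[np.round(v,4) for v in delta([558.3,-247.1,120],goalR(-16.5,1))],cur()[0],env.state()['qvel'].round(1))
E
```

```text
[5.3072 3.5992 3.8739] [ 0.0004 -0.0003 -0.0003] [ 534.7567731  -199.75287483  173.07275841] [-35.1  32.1 -44.4   0.4  11.7 -35.1]
```

Request:
arm_command:
  slide:
    - [0,0,0]
    - [0,0,0]
    - [0,0,0]
    - [0,0,0]
  turn:
    - [0,0,0]
    - [0,0,0]
    - [0,0,0]
    - [0,0,0]
  grip: [0,0,0,0]

```text
time_s: 2.7
ee_pos: [533.6, -196.4, 173.2]
ee_rot: [-124.6, 89.9, 129.0]
force: [0.4, 0.0, 0.4]
gripper_width: 91.3
```

```bash
python3 - <<'E'
from mv import *
print(*[np.round(v,4) for v in delta([558.3,-247.1,120],goalR(-16.5,1))],cur()[0],env.state()['qvel'].round(1))
E
```

```text
[5.316  3.8052 4.1711] [ 0.0019 -0.0005  0.0007] [ 533.5949461  -196.38306967  173.20874758] [ 0.5 -0.5 -0.  -0.1 -0.2 -0.1]
```

Request:
arm_command:
  slide:
    - [2.6,1.9,2.1]
    - [5.3,3.8,4.2]
    - [5.3,3.8,4.2]
    - [8,3.8,4.2]
    - [11,3.8,4.2]
    - [13.9,3.8,4.2]
    - [13.9,3.8,4.2]
    - [13.9,3.8,4.2]
    - [13.9,3.8,4.2]
    - [13.9,3.8,4.2]
  turn:
    - [0,0,0]
    - [0,0,0]
    - [0,0,0]
    - [0,0,0]
    - [0,0,0]
    - [0,0,0]
    - [0,0,0]
    - [0,0,0]
    - [0,0,0]
    - [0,0,0]
  grip: [0,0,0,0,0,0,0,0,0,0]

```text
time_s: 3.53
ee_pos: [560.3, -248.8, 36.7]
ee_rot: [83.2, 89.7, -23.2]
force: [0.2, -0.1, -0.6]
gripper_width: 91.2
```

```bash
python3 - <<'E'
from mv import *
print(*[np.round(v,4) for v in delta([558.3,-247.1,34],goalR(-16.5,1))],cur()[0])
p,d=grab('scene');f=lambda x:np.clip(x.astype(float)*1.8,0,255).astype('uint8')
save('g1.png',f(cv2.resize(p[120:270,160:360],(800,600))))
E
```

```text
[ 0.269  -0.2395 -0.1036] [ 0.0016  0.0005 -0.0044] [ 560.29381079 -248.76512575   36.70066894]
```

View pics/g1.png

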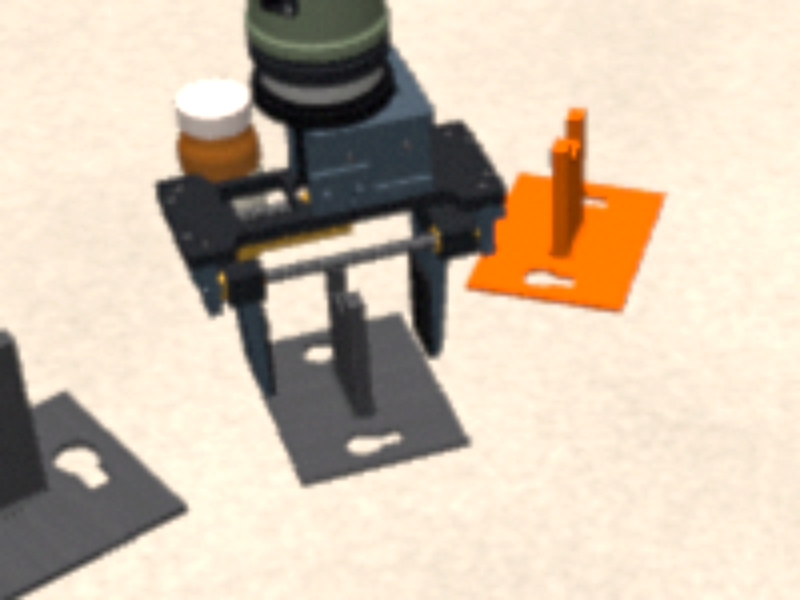

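The fingers straddle the column of the small dark stand at about (350,350) in the crop, clear of the bottle and the orange stand. Closing.

Request:
arm_command:
  slide:
    - [0.2,-0.2,-0.1]
    - [0.2,-0.2,-0.1]
    - [0.2,-0.2,-0.1]
    - [0.2,-0.2,-0.1]
    - [0.2,-0.2,-0.1]
    - [0.2,-0.2,-0.1]
    - [0.2,-0.2,-0.1]
    - [0.2,-0.2,-0.1]
    - [0.2,-0.2,-0.1]
    - [0.2,-0.2,-0.1]
    - [0.2,-0.2,-0.1]
    - [0.2,-0.2,-0.1]
  turn:
    - [0,0,0]
    - [0,0,0]
    - [0,0,0]
    - [0,0,0]
    - [0,0,0]
    - [0,0,0]
    - [0,0,0]
    - [0,0,0]
    - [0,0,0]
    - [0,0,0]
    - [0,0,0]
    - [0,0,0]
  grip: [0,0,255,255,255,255,255,255,255,255,255,255]
  newtons: 35

```text
time_s: 4.58
ee_pos: [557.1, -247.1, 32.1]
ee_rot: [-133.6, 90.0, 119.9]
force: [-0.6, -0.4, 0.6]
gripper_width: 27.8
```

```bash
python3 - <<'E'
from mv import *
s=env.state();p,r=cur();print(p,r.as_matrix().round(4)[:,1],s['force'].round(2),s['torque'].round(2),s['gripper_width'])
E
```

```text
[ 557.13546418 -247.06308653   32.07934746] [ 9.591e-01 -2.830e-01 -1.000e-04] [-0.61 -0.39  0.6 ] [-0.08  0.12  0.02] 27.821945867248896
```

Still closing at 27.8 mm; continue.

Request:
arm_command:
  slide:
    - [0,0,0]
    - [0,0,0]
    - [0,0,0]
    - [0,0,0]
    - [0,0,0]
    - [0,0,0]
    - [0,0,0]
    - [0,0,0]
  turn:
    - [0,0,0]
    - [0,0,0]
    - [0,0,0]
    - [0,0,0]
    - [0,0,0]
    - [0,0,0]
    - [0,0,0]
    - [0,0,0]
  grip: [255,255,255,255,255,255,255,255]

```text
time_s: 5.25
ee_pos: [557.5, -247.2, 32.2]
ee_rot: [99.1, 90.0, -7.4]
force: [2.0, -0.1, -0.1]
gripper_width: 9.6
```

Request:
arm_command:
  slide:
    - [-0.2,0,0]
    - [-0.5,0,0]
    - [-0.8,0,0]
    - [-1.1,0,0]
    - [-1.5,0,0]
    - [-1.5,0,0]
    - [-1.5,0,0]
    - [-1.5,0,0]
  turn:
    - [0,0,0]
    - [0,0,0]
    - [0,0,0]
    - [0,0,0]
    - [0,0,0]
    - [0,0,0]
    - [0,0,0]
    - [0,0,0]
  grip: [255,255,255,255,255,255,255,255]

```text
time_s: 5.92
ee_pos: [557.0, -247.1, 47.1]
ee_rot: [-120.3, 90.0, 133.3]
force: [-0.6, 0.2, -6.1]
gripper_width: 9.7
```

```bash
python3 - <<'E'
from mv import *
s=env.state();p,r=cur();print(p,r.as_matrix().round(4)[:,1],s['force'].round(2),s['torque'].round(2),s['gripper_width'])
# goals: mount (526.9,152.2,-14.85)
a=np.radians(-14.85);ax=np.array([np.cos(a),np.sin(a)]);ay=np.array([-ax[1],ax[0]])
g=np.array([526.9,152.2])+ax*-7+ay*5.5;print('column goal',g)
print(*[np.round(v,4) for v in delta([*(g),120],goalR(-14.85,1))])
E
```

```text
[ 557.03659941 -247.0529176    47.10196409] [ 9.591e-01 -2.831e-01 -2.000e-04] [-0.59  0.18 -6.12] [-0.06  0.01 -0.04] 9.714431819188993
column goal [521.54339084 159.31032617]
[ -7.2829 -14.9086 -37.9703] [-0.0278 -0.0001  0.0002]
```

Request:
arm_command:
  slide:
    - [-2,0,0]
    - [-4,0,0]
    - [-6,-1,-2]
    - [-7,-2.5,-6]
    - [-7,-4,-9.5]
    - [-7,-5.5,-13]
    - [-7,-6.5,-16.5]
    - [-7,-8,-20]
    - [-7,-9.5,-23.5]
    - [-7,-11,-27]
    - [-7,-12,-30.5]
    - [-7,-13.3,-33.5]
    - [-7,-14.2,-36]
    - [-7,-14.7,-37.5]
    - [-7,-14.9,-38]
    - [-7,-14.9,-38]
    - [-7,-14.9,-38]
    - [-7,-14.9,-38]
    - [-7,-14.9,-38]
  turn:
    - [0,0,0]
    - [0,0,0]
    - [0,0,0]
    - [-0.01,0,0]
    - [-0.02,0,0]
    - [-0.03,0,0]
    - [-0.028,0,0]
    - [-0.028,0,0]
    - [-0.028,0,0]
    - [-0.028,0,0]
    - [-0.028,0,0]
    - [-0.028,0,0]
    - [-0.028,0,0]
    - [-0.028,0,0]
    - [-0.028,0,0]
    - [-0.028,0,0]
    - [-0.028,0,0]
    - [-0.028,0,0]
    - [-0.028,0,0]
  grip: [255,255,255,255,255,255,255,255,255,255,255,255,255,255,255,255,255,255,255]

```text
time_s: 7.5
ee_pos: [521.9, 158.3, 117.1]
ee_rot: [-12.7, 90.0, -117.6]
force: [0.6, 0.2, -4.9]
gripper_width: 9.8
```

```bash
python3 - <<'E'
from mv import *
s=env.state();p,r=cur();print(p,r.as_matrix().round(4)[:,1],s['force'].round(2),s['gripper_width'])
print(*[np.round(v,4) for v in delta([521.5,159.3,62],goalR(-14.85,1))])
E
```

```text
[521.8678556  158.33220671 117.11720296] [ 9.663e-01 -2.575e-01 -1.000e-04] [ 0.63  0.18 -4.91] 9.790834211238217
[ 5.5117 -0.06   -0.0861] [-0.0012  0.0004  0.0001]
```

Request:
arm_command:
  slide:
    - [1.5,-0.05,-0.1]
    - [3,-0.05,-0.1]
    - [4.5,-0.05,-0.1]
    - [5.5,-0.05,-0.1]
    - [5.5,-0.05,-0.1]
    - [5.5,-0.05,-0.1]
    - [5.5,-0.05,-0.1]
  turn:
    - [0,0,0]
    - [0,0,0]
    - [0,0,0]
    - [0,0,0]
    - [0,0,0]
    - [0,0,0]
    - [0,0,0]
  grip: [255,255,255,255,255,255,255]

```text
time_s: 8.08
ee_pos: [522.4, 160.5, 62.9]
ee_rot: [123.2, 89.9, 18.3]
force: [0.4, -0.2, -5.3]
gripper_width: 10.3
```

```bash
python3 - <<'E'
from mv import *
s=env.state();p,r=cur();print(p,r.as_matrix().round(4)[:,1],s['force'].round(2),s['gripper_width'])
f=lambda x:np.clip(x.astype(float)*1.8,0,255).astype('uint8')
for n,b in(('top',(180,195,300,315)),('scene',(300,240,460,375))):
    I,d=grab(n);c=f(I[b[1]:b[3],b[0]:b[2]]);k=600/c.shape[0];save('hov_%s.png'%n,cv2.resize(c,None,fx=4.4,fy=4.4,interpolation=cv2.INTER_CUBIC))
E
```

```text
[522.39413933 160.52092686  62.90059109] [ 0.9665 -0.2566  0.0014] [ 0.41 -0.17 -5.28] 10.303762412355127
```

View pics/hov_top.png

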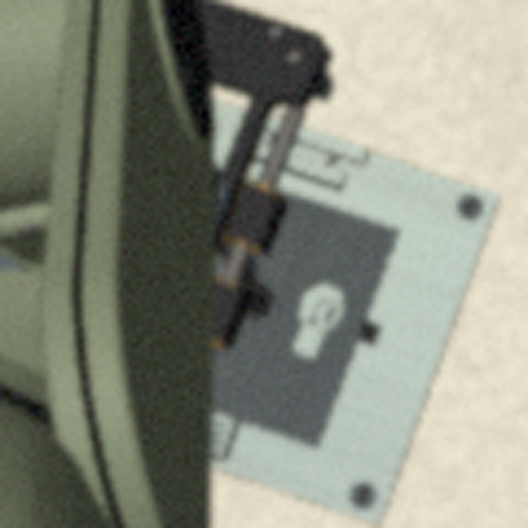

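View pics/hov_scene.png

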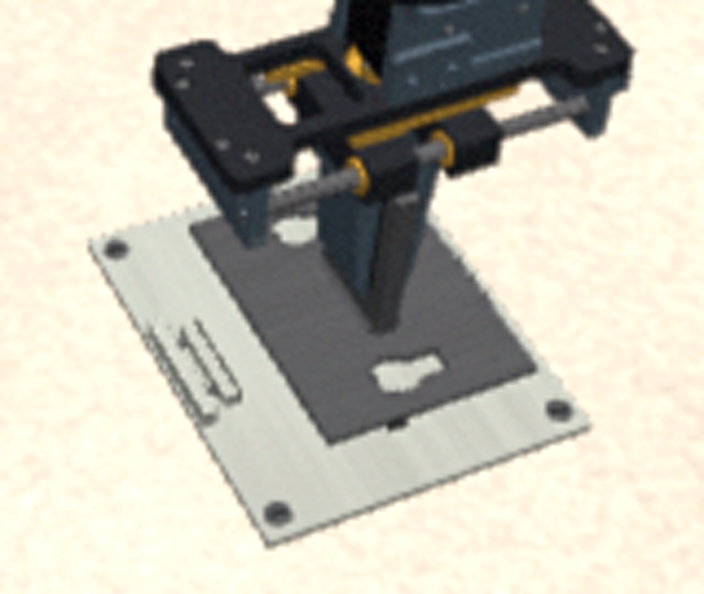

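```bash
cat > foot.py <<'E'
from fit import *
dark=lambda t:(lambda c:cv2.cvtColor(c,cv2.COLOR_RGB2GRAY)<t)
def footfit(tcp,zu,yaw=-14.85,tag=''):
    out={}
    for n,b,th,t0 in(('top',(180,195,300,315),72,tcp),('scene',(300,240,460,375),78,tcp)):
        I=np.load(n+'.npz')['p']
        q=contour(n,I,dark(th),0,b)
        x=np.array([t0[0],t0[1],yaw])
        for lim in(4,2,1.2):
            # reject away and interior
            r=np.array([cv2.pointPolygonTest(cv2.convexHull(proj(n,boxpts(x[0],x[1],np.radians(x[2]),100,130,zu,zu+4)).astype(np.float32)),(float(u),float(v)),True) for u,v in q])
            qq=q[abs(r)<lim]
            f=lambda t:res(n,qq,[t[0],t[1],np.radians(t[2])],100,130,zu,zu+4)
            s=least_squares(f,x,loss='soft_l1',f_scale=.3,diff_step=1e-4);x=s.x
        out[n]=x;print(tag,n,x.round(2),len(qq),np.median(abs(f(x))).round(2))
        c=cv2.resize(np.clip(I[b[1]:b[3],b[0]:b[2]]*1.8,0,255).astype('uint8'),None,fx=4.4,fy=4.4)
        P=boxpts(x[0],x[1],np.radians(x[2]),100,130,zu,zu+4)
        cv2.polylines(c,[((proj(n,P[4:])+.5-b[:2])*4.4).astype(int).reshape(-1,1,2)],True,(255,0,0),1)
        for y in(45,-45):
            L=np.c_[8+9.5*np.cos(np.linspace(0,6.28,40)),y+9.5*np.sin(np.linspace(0,6.28,40))]
            W=np.c_[(R2(np.radians(x[2]))@L.T).T+x[:2],np.full(40,zu+4)]
            cv2.polylines(c,[((proj(n,W)+.5-b[:2])*4.4).astype(int).reshape(-1,1,2)],True,(0,255,0),1)
        save('ff_%s%s.png'%(n,tag),c)
    return out
E
python3 - <<'E'
from foot import *
footfit([522.4,160.5],30.7,tag='a')
E
```

```text
Traceback (most recent call last):
  File "foot.py", line 11, in footfit
    r=np.array([cv2.pointPolygonTest(cv2.convexHull(proj(n,boxpts(x[0],x[1],np.radians(x[2]),100,130,zu,zu+4)).astype(np.float32)),(float(u),float(v)),True) for u,v in q])
                                                    ~~~~^^^^^^^^^^^^^^^^^^^^^^^^^^^^^^^^^^^^^^^^^^^^^^^^^^^^^^
  File "h.py", line 6, in proj
    c=env.calibration(n);K=np.array(c['K']);T=np.array(c['camera_from_world'])
ValueError: time passes only in moves, steps and waits
```

Too many calibration calls; cache it.

```bash
sed -i "s/^def grab/_C={}\ndef cal(n):\n    if n not in _C: _C[n]=env.calibration(n)\n    return _C[n]\ndef grab/; s/c=env.calibration(n);/c=cal(n);/" h.py
python3 - <<'E'
from foot import *
footfit([522.4,160.5],30.7,tag='a')
E
```

```text
a top [522.91 161.85 -14.73] 387 0.29
a scene [521.99 162.18 -14.95] 564 0.15
```

```bash
ls pics
```

```text
c_mount.png
c_scene.png
c_stand.png
ff_scenea.png
ff_topa.png
g1.png
hd_scene.png
hd_top.png
hov_scene.png
hov_top.png
k1.png
k2.png
k3.png
k4.png
ov_scene.png
ov_top.png
scene0.png
top0.png
```

View pics/ff_topa.png

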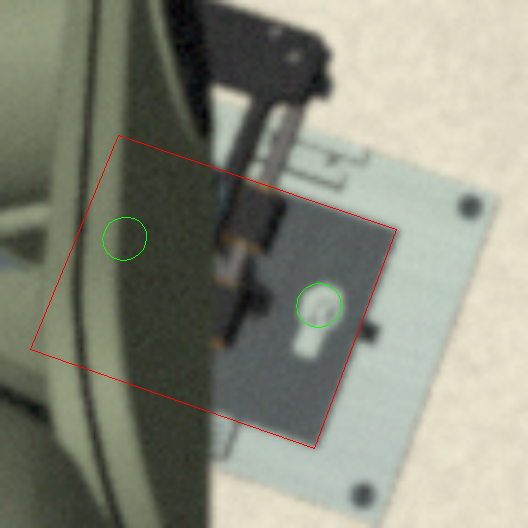

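View pics/ff_scenea.png

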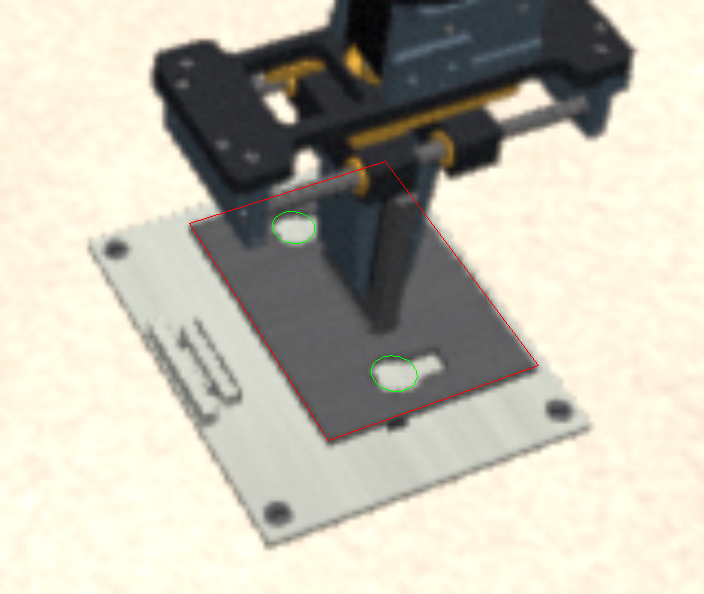

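```bash
python3 - <<'E'
from mv import *
print(cur()[0])
a=np.radians(-14.85);ax=np.array([np.cos(a),np.sin(a)]);ay=np.array([-ax[1],ax[0]])
for n,m,f in(('top',(527.4,151.4),(522.91,161.85)),('scene',(526.13,152.99),(521.99,162.18))):
    d=np.array(f)-m;print(n,'column in mount',d@ax,d@ay)
E
```

```text
[522.44317064 160.73831448  63.17104253]
top column in mount -7.0182584072957335 8.950231780709514
scene column in mount -6.357023761442221 7.8220169327647735
```

Request:
arm_command:
  slide:
    - [0.3,0,0.28]
    - [0.5,0,0.28]
    - [0.5,0,0.28]
    - [0.5,0,0.28]
    - [0.5,0,0.28]
    - [0.5,0,0.28]
    - [0.5,0,0.28]
    - [0.5,0,0.28]
    - [0.5,0,0.28]
  turn:
    - [0,0,0]
    - [0,0,0]
    - [0,0,0]
    - [0,0,0]
    - [0,0,0]
    - [0,0,0]
    - [0,0,0]
    - [0,0,0]
    - [0,0,0]
  grip: [255,255,255,255,255,255,255,255,255]

```text
time_s: 8.93
ee_pos: [520.9, 158.0, 57.2]
ee_rot: [156.9, 90.0, 52.0]
force: [-0.4, 0.6, -5.1]
gripper_width: 10.1
```

```bash
python3 - <<'E'
from foot import *
from mv import *
p,r=cur();print(p,r.as_matrix().round(4)[:,1],r.as_matrix().round(4)[:,0],env.state()['force'])
for n in('top','scene'):grab(n)
o=footfit(p[:2],p[2]-32.2,tag='b')
a=np.radians(-14.85);ax=np.array([np.cos(a),np.sin(a)]);ay=np.array([-ax[1],ax[0]])
for n,m in(('top',(527.4,151.4)),('scene',(526.13,152.99))):
    d=o[n][:2]-m;print(n,'column in mount',d@ax,d@ay)
f=lambda x:np.clip(x.astype(float)*1.8,0,255).astype('uint8')
zt=p[2]-32.2
T=np.load('top.npz')['p'];S=np.load('scene.npz')['p']
def cr(I,c,w):
    c=np.round(c).astype(int);return cv2.resize(f(I[c[1]-w:c[1]+w,c[0]-w:c[0]+w]),(390,390),interpolation=cv2.INTER_CUBIC)
x=o['top'];W=lambda x,y:np.r_[R2(np.radians(x[2]))@[8,y]+x[:2],zt+4]
y=o['scene']
save('holes_b.png',np.hstack([cr(T,proj('top',W(x,-45))[0],14),cr(S,proj('scene',W(y,-45))[0],14)]))
E
```

```text
[520.89645713 157.96726553  57.17023376] [ 0.9667 -0.256   0.    ] [ 1.e-04  1.e-04 -1.e+00] [-0.39543753  0.56225785 -5.10410548]
b top [521.31 159.25 -14.62] 383 0.25
b scene [520.4  159.72 -14.86] 573 0.16
top column in mount -7.8944809054702505 6.026530333667074
scene column in mount -7.260765245745614 5.032692992949967
```

View pics/holes_b.png

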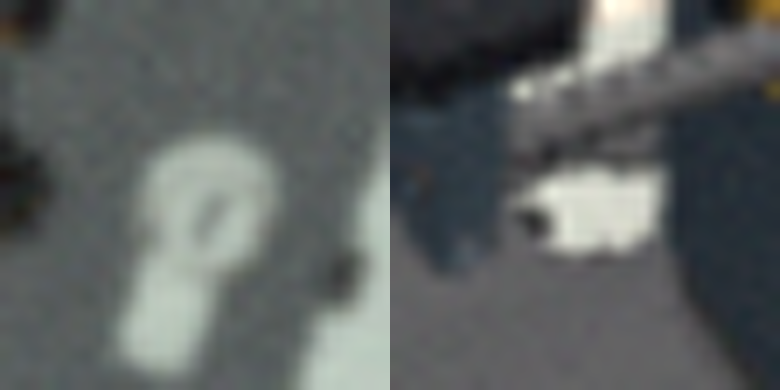

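Request:
arm_command:
  slide:
    - [0.3,0.06,0]
    - [0.6,0.06,0]
    - [0.6,0.06,0]
    - [0.65,0.06,0]
    - [0.7,0.06,0]
    - [0.75,0.06,0]
    - [0.8,0.06,0]
    - [0.8,0.06,0]
    - [0.8,0.06,0]
  turn:
    - [0,0,0]
    - [0,0,0]
    - [0,0,0]
    - [0,0,0]
    - [0,0,0]
    - [0,0,0]
    - [0,0,0]
    - [0,0,0]
    - [0,0,0]
  grip: [255,255,255,255,255,255,255,255,255]

```text
time_s: 9.78
ee_pos: [521.5, 157.8, 49.2]
ee_rot: [144.0, 90.0, 39.2]
force: [-0.3, -1.4, -4.4]
gripper_width: 10.0
```

```bash
cat > st.py <<'E'
from mv import *
s=env.state();p,r=cur();a=np.radians(-14.85);ax=np.array([np.cos(a),np.sin(a)]);ay=np.array([-ax[1],ax[0]])
d=p[:2]-[526.8,152.2];F=s['force']
print('t',s['time_s'],'tcp mount xy',(d@ax).round(2),(d@ay).round(2),'z',p[2].round(2),'foot above deck',(p[2]-38.2).round(2),'F mount',(F[:2]@ax).round(2),(F[:2]@ay).round(2),F[2].round(2),'tilt',r.as_matrix()[2,1].round(4),r.as_matrix()[2,2].round(4),'yaw',np.degrees(np.arctan2(r.as_matrix()[1,1],r.as_matrix()[0,1])).round(2),'w',s['gripper_width'].__round__(2),'tq',s['torque'].round(2))
E
python3 st.py
```

```text
t 9.7833 tcp mount xy -6.57 4.05 z 49.2 foot above deck 11.0 F mount 0.09 -1.39 -4.37 tilt 0.0001 -0.0002 yaw -14.84 w 10.02 tq [-0.08  0.09  0.01]
```

Request:
arm_command:
  slide:
    - [0.1,0,0]
    - [0.2,0,0]
    - [0.2,0,0]
    - [0.3,0,0]
    - [0.4,0,0]
    - [0.4,0,0]
  turn:
    - [0,0,0]
    - [0,0,0]
    - [0,0,0]
    - [0,0,0]
    - [0,0,0]
    - [0,0,0]
  grip: [255,255,255,255,255,255]

```text
time_s: 10.28
ee_pos: [521.3, 157.7, 44.9]
ee_rot: [-71.3, 90.0, -176.1]
force: [0.2, -0.3, -4.9]
gripper_width: 9.7
```

```bash
python3 st.py; python3 - <<'E'
from h import *
f=lambda x:np.clip(x.astype(float)*1.8,0,255).astype('uint8')
I,_=grab('top');J,_=grab('scene')
save('in1.png',np.hstack([cv2.resize(f(I[245:295,225:275]),(400,400),interpolation=cv2.INTER_CUBIC),cv2.resize(f(J[285:345,355:415]),(400,400),interpolation=cv2.INTER_CUBIC)]))
E
```

```text
t 10.2833 tcp mount xy -6.74 3.92 z 44.9 foot above deck 6.7 F mount 0.26 -0.22 -4.93 tilt -0.0004 0.0001 yaw -14.84 w 9.7 tq [-0.05  0.05 -0.05]
```

View pics/in1.png

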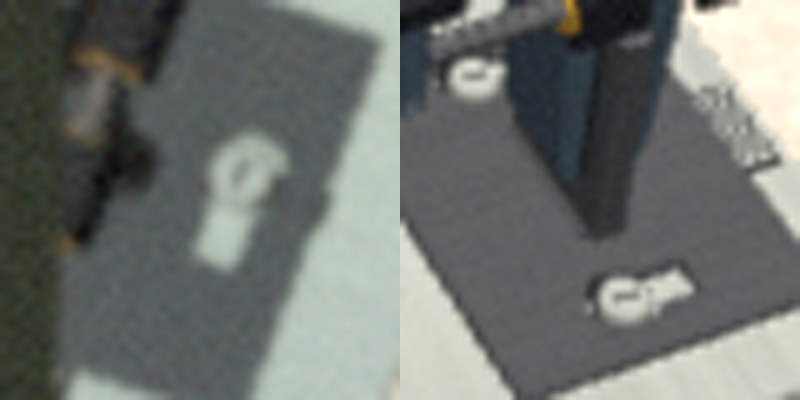

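Request:
arm_command:
  slide:
    - [0.1,0,-0.05]
    - [0.2,0,-0.05]
    - [0.3,0,-0.05]
    - [0.4,0,-0.05]
    - [0.5,0,-0.05]
    - [0.55,0,-0.05]
    - [0.6,0,-0.05]
    - [0.6,0,-0.05]
    - [0.6,0,-0.05]
  turn:
    - [0,0,0]
    - [0,0,0]
    - [0,0,0]
    - [0,0,0]
    - [0,0,0]
    - [0,0,0]
    - [0,0,0]
    - [0,0,0]
    - [0,0,0]
  grip: [255,255,255,255,255,255,255,255,255]

```text
time_s: 11.13
ee_pos: [521.7, 158.3, 39.2]
ee_rot: [147.2, 90.0, 42.3]
force: [-0.5, 1.4, -2.9]
gripper_width: 9.9
```

```bash
python3 st.py
```

```text
t 11.1333 tcp mount xy -6.49 4.63 z 39.24 foot above deck 1.04 F mount -0.85 1.23 -2.89 tilt 0.0002 -0.0003 yaw -14.85 w 9.92 tq [-0.01  0.12 -0.02]
```

Request:
arm_command:
  slide:
    - [0.05,0,0]
    - [0.08,0,0]
    - [0.1,0,0]
    - [0.1,0,0]
    - [0.1,0,0]
    - [0.1,0,0]
  turn:
    - [0,0,0]
    - [0,0,0]
    - [0,0,0]
    - [0,0,0]
    - [0,0,0]
    - [0,0,0]
  grip: [255,255,255,255,255,255]

```text
time_s: 11.63
ee_pos: [521.7, 158.3, 38.2]
ee_rot: [140.4, 90.0, 35.6]
force: [0.1, 1.4, -3.4]
gripper_width: 9.9
```

```bash
python3 st.py
```

```text
t 11.6333 tcp mount xy -6.47 4.61 z 38.22 foot above deck 0.02 F mount -0.23 1.38 -3.38 tilt 0.0003 -0.0003 yaw -14.85 w 9.93 tq [ 0.03  0.02 -0.07]
```

Request:
arm_command:
  slide:
    - [0.03,0,0]
    - [0.06,0,0]
    - [0.06,0,0]
    - [0.06,0,0]
    - [0.06,0,0]
  turn:
    - [0,0,0]
    - [0,0,0]
    - [0,0,0]
    - [0,0,0]
    - [0,0,0]
  grip: [255,255,255,255,255]

```text
time_s: 12.05
ee_pos: [521.7, 158.3, 38.1]
ee_rot: [133.3, 90.0, 28.5]
force: [-1.3, 0.6, 5.2]
gripper_width: 9.9
```

```bash
python3 st.py
```

```text
t 12.05 tcp mount xy -6.47 4.62 z 38.14 foot above deck -0.06 F mount -1.37 0.22 5.19 tilt 0.0004 -0.0004 yaw -14.84 w 9.87 tq [-0.04  0.54  0.06]
```

Request:
arm_command:
  slide:
    - [0,0.1,0]
    - [0,0.2,0]
    - [0,0.3,0]
    - [0,0.4,0]
    - [0,0.5,0]
    - [0,0.6,0]
    - [0,0.6,0]
    - [0,0.6,0]
  turn:
    - [0,0,0]
    - [0,0,0]
    - [0,0,0]
    - [0,0,0]
    - [0,0,0]
    - [0,0,0]
    - [0,0,0]
    - [0,0,0]
  grip: [255,255,255,255,255,255,255,255]

```text
time_s: 12.72
ee_pos: [522.1, 158.2, 38.6]
ee_rot: [-86.5, 89.4, 168.6]
force: [-16.2, 6.7, 17.3]
gripper_width: 9.9
```

```bash
python3 st.py; python3 - <<'E'
from h import *
f=lambda x:np.clip(x.astype(float)*1.8,0,255).astype('uint8')
I,_=grab('top');J,_=grab('scene')
save('in2.png',np.hstack([cv2.resize(f(I[245:295,225:275]),(400,400),interpolation=cv2.INTER_CUBIC),cv2.resize(f(J[285:345,355:415]),(400,400),interpolation=cv2.INTER_CUBIC)]))
E
```

```text
t 12.7167 tcp mount xy -6.08 4.6 z 38.6 foot above deck 0.4 F mount -17.39 2.31 17.28 tilt -0.0102 0.0006 yaw -14.9 w 9.9 tq [1.37 2.52 0.24]
```

View pics/in2.png

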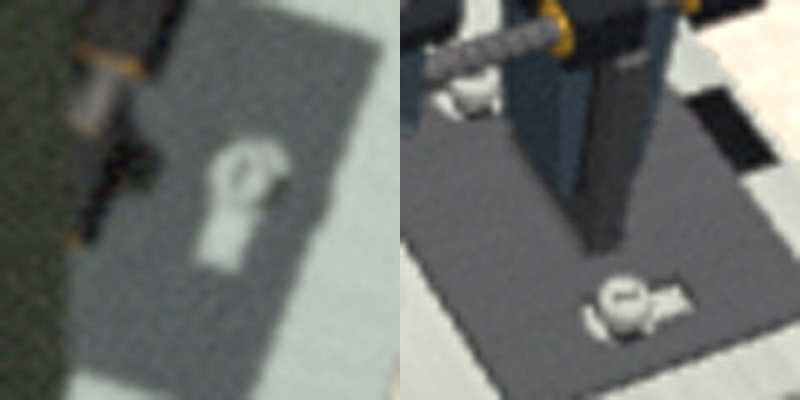

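The stand hit a stop after 0.4 mm (17 N), well short of the slot end. Backing off and looking closer.

Request:
arm_command:
  slide:
    - [0,-0.3,0]
    - [0,-0.6,0]
    - [-0.05,-0.6,0]
    - [-0.05,-0.6,0]
    - [-0.05,-0.6,0]
    - [-0.05,-0.6,0]
  turn:
    - [0,0,0]
    - [0,0,0]
    - [0,0,0]
    - [0,0,0]
    - [0,0,0]
    - [0,0,0]
  grip: [255,255,255,255,255,255]

```text
time_s: 13.32
ee_pos: [521.7, 158.4, 38.1]
ee_rot: [-159.2, 90.0, 96.0]
force: [-1.9, 1.4, 3.0]
gripper_width: 9.9
```

```bash
python3 st.py; python3 - <<'E'
from foot import *
from mv import *
for n in('top','scene'):grab(n)
p,_=cur();o=footfit(p[:2]+[0,1.5],6,tag='c')
a=np.radians(-14.85);ax=np.array([np.cos(a),np.sin(a)]);ay=np.array([-ax[1],ax[0]])
for n,m in(('top',(527.4,151.4)),('scene',(526.13,152.99))):
    d=o[n][:2]-m;print(n,'column in mount',d@ax,d@ay)
f=lambda x:np.clip(x.astype(float)*1.8,0,255).astype('uint8')
save('full3.png',cv2.resize(f(np.load('scene.npz')['p'][255:375,300:460]),(800,600),interpolation=cv2.INTER_CUBIC))
I=np.load('top.npz')['p']
save('full3t.png',cv2.resize(f(I[215:295,220:300]),(600,600),interpolation=cv2.INTER_CUBIC))
E
```

```text
t 13.3167 tcp mount xy -6.5 4.67 z 38.12 foot above deck -0.08 F mount -2.16 0.85 3.02 tilt -0.0001 -0.0003 yaw -14.83 w 9.93 tq [0.06 0.35 0.14]
c top [522.11 159.55 -14.67] 378 0.29
c scene [521.34 160.07 -15.03] 521 0.14
top column in mount -7.205429885731677 6.5169191919847895
scene column in mount -6.447699176931604 5.612174409322021
```

View pics/full3.png

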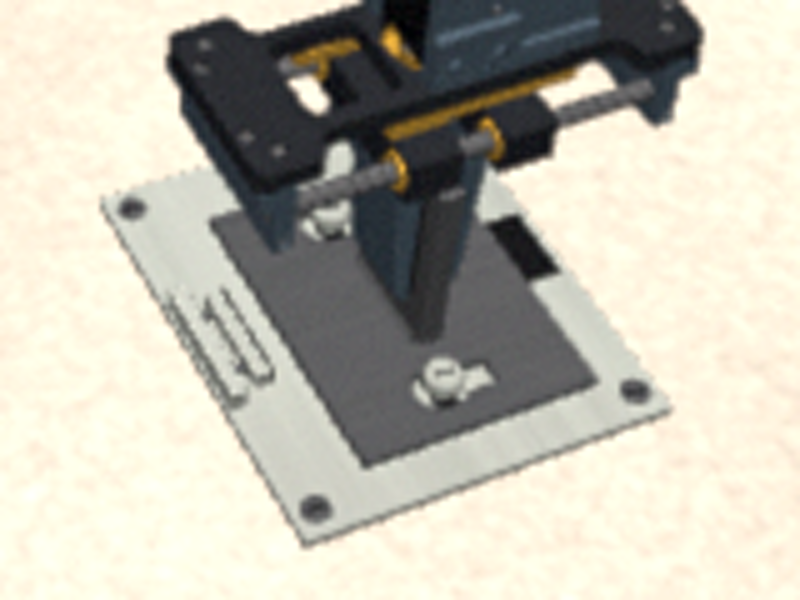

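View pics/full3t.png

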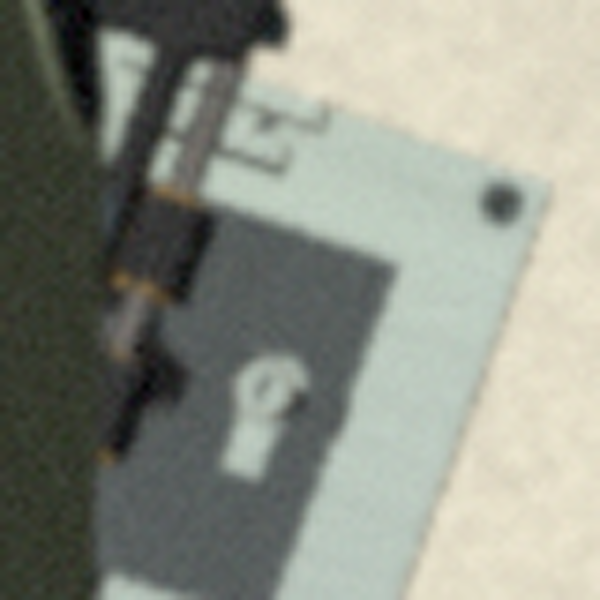

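The foot lies flat with both heads through the holes, at (445,375) and (330,220) in the scene crop. The down-force rose as I pushed, so this looks like friction locking. I'll unload the foot and try a small push.

Request:
arm_command:
  slide:
    - [-0.08,0,0]
    - [-0.08,0,0]
    - [-0.08,0,0]
    - [-0.08,0.1,0]
    - [-0.08,0.2,0]
    - [-0.08,0.2,0]
    - [-0.08,0.2,0]
    - [-0.08,0.2,0]
  turn:
    - [0,0,0]
    - [0,0,0]
    - [0,0,0]
    - [0,0,0]
    - [0,0,0]
    - [0,0,0]
    - [0,0,0]
    - [0,0,0]
  grip: [255,255,255,255,255,255,255,255]

```text
time_s: 14.08
ee_pos: [522.9, 157.4, 38.5]
ee_rot: [-49.7, 89.9, -154.5]
force: [-1.3, -0.2, -4.0]
gripper_width: 9.7
```

```bash
python3 st.py
```

```text
t 14.0833 tcp mount xy -5.06 3.99 z 38.49 foot above deck 0.29 F mount -1.17 -0.52 -3.96 tilt -0.0012 0.001 yaw -14.83 w 9.68 tq [-0.09  0.39 -0.02]
```

Request:
arm_command:
  slide:
    - [0,0.1,-0.04]
    - [0,0.2,-0.06]
    - [0,0.3,-0.06]
    - [0,0.4,-0.06]
    - [0,0.5,-0.06]
    - [0,0.5,-0.06]
    - [0,0.5,-0.06]
  turn:
    - [0,0,0]
    - [0,0,0]
    - [0,0,0]
    - [0,0,0]
    - [0,0,0]
    - [0,0,0]
    - [0,0,0]
  grip: [255,255,255,255,255,255,255]

```text
time_s: 14.67
ee_pos: [528.9, 157.0, 38.9]
ee_rot: [114.6, 90.0, 9.7]
force: [0.4, 0.1, -3.0]
gripper_width: 10.0
```

```bash
python3 st.py
```

```text
t 14.6667 tcp mount xy 0.76 5.2 z 38.92 foot above deck 0.72 F mount 0.4 0.23 -2.98 tilt 0.0007 -0.0003 yaw -14.84 w 10.01 tq [-0.08  0.31  0.04]
```

Request:
arm_command:
  slide:
    - [0,0.1,0.03]
    - [0.03,0.2,0.03]
    - [0.03,0.3,0.03]
    - [0.03,0.4,0.03]
    - [0.03,0.4,0.03]
    - [0.03,0.4,0.03]
    - [0.03,0.4,0.03]
  turn:
    - [0,0,0]
    - [0,0,0]
    - [0,0,0]
    - [0,0,0]
    - [0,0,0]
    - [0,0,0]
    - [0,0,0]
  grip: [255,255,255,255,255,255,255]

```text
time_s: 15.25
ee_pos: [532.5, 155.7, 38.6]
ee_rot: [104.9, 90.0, 0.1]
force: [-0.2, -0.5, -2.7]
gripper_width: 9.9
```

```bash
python3 st.py; python3 - <<'E'
from h import *
f=lambda x:np.clip(x.astype(float)*1.8,0,255).astype('uint8')
I,_=grab('top');J,_=grab('scene')
save('in4.png',np.hstack([cv2.resize(f(I[235:295,225:285]),(400,400),interpolation=cv2.INTER_CUBIC),cv2.resize(f(J[275:355,335:415]),(400,400),interpolation=cv2.INTER_CUBIC)]))
E
```

```text
t 15.25 tcp mount xy 4.65 4.81 z 38.59 foot above deck 0.39 F mount -0.1 -0.59 -2.73 tilt 0.0005 -0.0001 yaw -14.83 w 9.88 tq [-0.09  0.32  0.03]
```

View pics/in4.png

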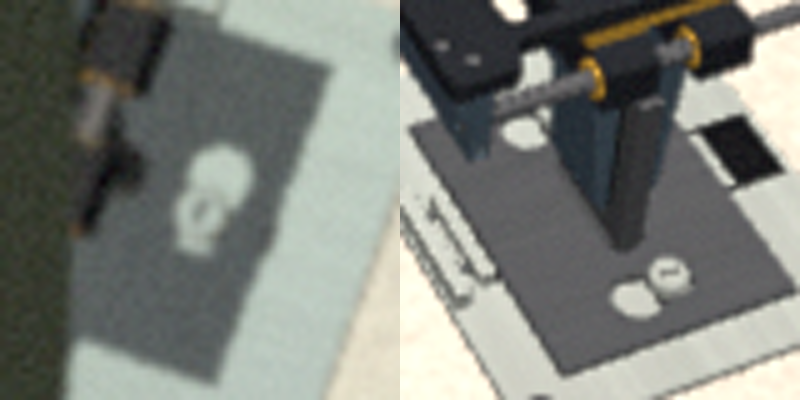

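The heads now sit over the slots, at (200,215) in the top crop and (668,272) in the scene crop. Pushing into the buffer.

Request:
arm_command:
  slide:
    - [0,0.1,0]
    - [0,0.2,0]
    - [0,0.3,0]
    - [0,0.4,0]
    - [0,0.5,0]
    - [0,0.5,0]
    - [0,0.5,0]
    - [0,0.5,0]
  turn:
    - [0,0,0]
    - [0,0,0]
    - [0,0,0]
    - [0,0,0]
    - [0,0,0]
    - [0,0,0]
    - [0,0,0]
    - [0,0,0]
  grip: [255,255,255,255,255,255,255,255]

```text
time_s: 16.02
ee_pos: [536.3, 154.6, 38.4]
ee_rot: [-81.4, 89.9, 173.8]
force: [-4.5, 1.6, -1.5]
gripper_width: 9.6
```

```bash
python3 st.py
```

```text
t 16.0167 tcp mount xy 8.6 4.73 z 38.4 foot above deck 0.2 F mount -4.72 0.35 -1.46 tilt -0.0017 0.0003 yaw -14.86 w 9.58 tq [0.33 1.11 0.02]
```

Request:
arm_command:
  slide:
    - [0,0.06,0]
    - [0,0.12,0]
    - [0,0.18,0]
    - [0,0.18,0]
    - [0,0.18,0]
    - [0,0.18,0]
  turn:
    - [0,0,0]
    - [0,0,0]
    - [0,0,0]
    - [0,0,0]
    - [0,0,0]
    - [0,0,0]
  grip: [255,255,255,255,255,255]

```text
time_s: 16.52
ee_pos: [538.0, 154.1, 38.3]
ee_rot: [-79.1, 89.9, 176.0]
force: [-4.3, 2.0, -1.1]
gripper_width: 9.7
```

```bash
cat > look.py <<'E'
from h import *
import sys
f=lambda x:np.clip(x.astype(float)*1.8,0,255).astype('uint8')
I,_=grab('top');J,_=grab('scene')
save(sys.argv[1],np.hstack([cv2.resize(f(I[235:295,225:285]),(400,400),interpolation=cv2.INTER_CUBIC),cv2.resize(f(J[275:355,335:415]),(400,400),interpolation=cv2.INTER_CUBIC)]))
E
python3 st.py; python3 look.py in5.png
```

```text
t 16.5167 tcp mount xy 10.32 4.72 z 38.34 foot above deck 0.14 F mount -4.67 0.87 -1.1 tilt -0.0018 0.0003 yaw -14.84 w 9.67 tq [0.32 0.96 0.03]
```

View pics/in5.png

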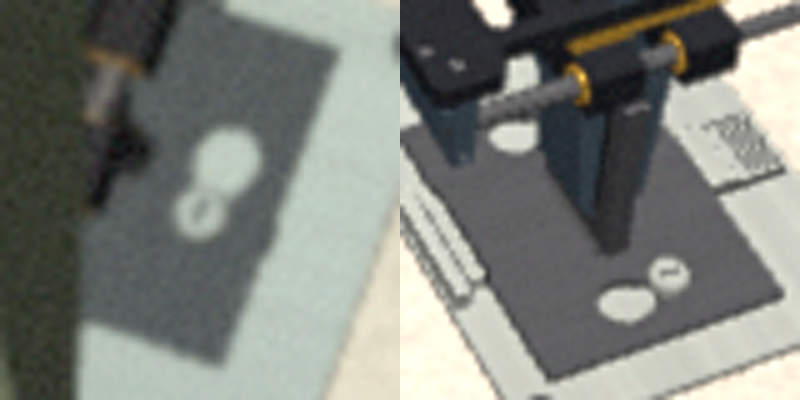

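The thumb tab at (745,140) in the scene crop is up again, so the catch has sprung. I'll ease back to see whether it holds, and lower the foot gently.

Request:
arm_command:
  slide:
    - [0.02,0,0]
    - [0.03,-0.05,0]
    - [0.03,-0.1,0]
    - [0.03,-0.15,0]
    - [0.03,-0.15,0]
    - [0.03,-0.15,0]
    - [0.03,-0.15,0]
  turn:
    - [0,0,0]
    - [0,0,0]
    - [0,0,0]
    - [0,0,0]
    - [0,0,0]
    - [0,0,0]
    - [0,0,0]
  grip: [255,255,255,255,255,255,255]

```text
time_s: 17.2
ee_pos: [537.2, 154.3, 38.2]
ee_rot: [-75.3, 90.0, 179.9]
force: [-4.7, 0.5, -1.2]
gripper_width: 9.8
```

```bash
python3 st.py
```

```text
t 17.2 tcp mount xy 9.53 4.72 z 38.2 foot above deck 0.0 F mount -4.62 -0.75 -1.24 tilt -0.0004 0.0001 yaw -14.84 w 9.75 tq [0.16 0.87 0.02]
```

Request:
arm_command:
  slide:
    - [0,-0.05,0]
    - [0,-0.1,0]
    - [0,-0.1,0]
    - [0,-0.1,0]
    - [0,-0.1,0]
  turn:
    - [0,0,0]
    - [0,0,0]
    - [0,0,0]
    - [0,0,0]
    - [0,0,0]
  grip: [255,255,255,255,255]

```text
time_s: 17.62
ee_pos: [537.0, 154.4, 38.2]
ee_rot: [95.5, 89.9, -9.3]
force: [-1.1, -0.9, -5.4]
gripper_width: 10.0
```

```bash
python3 st.py; python3 look.py in6.png
```

```text
t 17.6167 tcp mount xy 9.34 4.75 z 38.21 foot above deck 0.01 F mount -0.82 -1.14 -5.36 tilt 0.0012 -0.0001 yaw -14.83 w 9.98 tq [-0.31  0.35 -0.05]
```

View pics/in6.png

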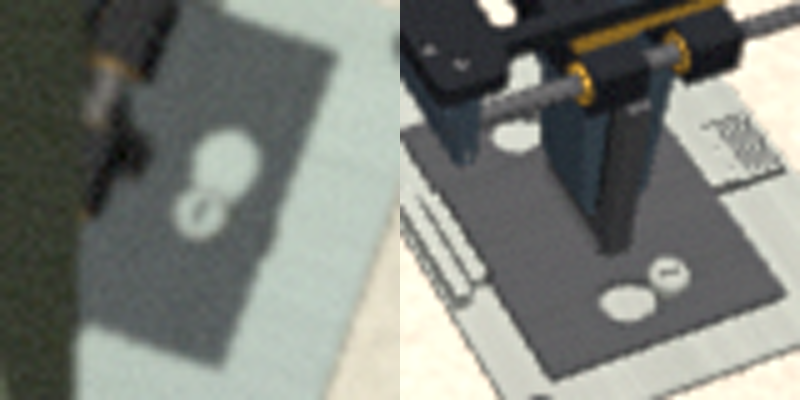

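Request:
arm_command:
  slide:
    - [0.03,0,0]
    - [0.03,0,0]
    - [0.03,0,0]
    - [0.03,0,0]
    - [0.03,0,0]
    - [0.03,0,0]
    - [0.03,0,0]
    - [0.03,0,0]
    - [0.03,0,0]
    - [0.03,0,0]
    - [0.03,0,0]
  turn:
    - [0,0,0]
    - [0,0,0]
    - [0,0,0]
    - [0,0,0]
    - [0,0,0]
    - [0,0,0]
    - [0,0,0]
    - [0,0,0]
    - [0,0,0]
    - [0,0,0]
    - [0,0,0]
  grip: [255,255,240,240,130,130,130,130,130,130,130]

```text
time_s: 18.63
ee_pos: [536.5, 154.7, 38.0]
ee_rot: [150.8, 90.0, 46.0]
force: [0.3, 0.2, -0.1]
gripper_width: 44.5
```

```bash
python3 st.py
```

```text
t 18.6333 tcp mount xy 8.73 4.92 z 38.03 foot above deck -0.17 F mount 0.21 0.29 -0.1 tilt 0.0002 -0.0003 yaw -14.84 w 44.54 tq [-0.12  0.08  0.01]
```

Released cleanly, with zero force. Rising straight up, then moving away for a clear look.

Request:
arm_command:
  slide:
    - [-1,0,0]
    - [-3,0,0]
    - [-6,0,0]
    - [-9,0,0]
    - [-12,0,0]
    - [-14,0,0]
    - [-16,0,0]
    - [-16,-2,-3]
    - [-16,-4,-6]
    - [-16,-6,-9]
    - [-16,-9,-12]
    - [-16,-11,-15]
    - [-16,-12,-18]
    - [-16,-12,-20]
    - [-16,-12,-20]
    - [-16,-12,-20]
    - [-16,-12,-20]
  turn:
    - [0,0,0]
    - [0,0,0]
    - [0,0,0]
    - [0,0,0]
    - [0,0,0]
    - [0,0,0]
    - [0,0,0]
    - [0,0,0]
    - [0,0,0]
    - [0,0,0]
    - [0,0,0]
    - [0,0,0]
    - [0,0,0]
    - [0,0,0]
    - [0,0,0]
    - [0,0,0]
    - [0,0,0]
  grip: [130,130,130,130,130,130,130,130,130,130,130,130,130,130,130,130,130]

```text
time_s: 20.05
ee_pos: [471.5, 377.8, 198.2]
ee_rot: [-7.3, 90.0, -112.2]
force: [-0.3, 0.3, -0.7]
gripper_width: 45.1
```

```bash
python3 st.py; python3 - <<'E'
from foot import *
f=lambda x:np.clip(x.astype(float)*1.8,0,255).astype('uint8')
for n in('top','scene'):grab(n)
o=footfit([536.5,155],6,tag='z')
a=np.radians(-14.85);ax=np.array([np.cos(a),np.sin(a)]);ay=np.array([-ax[1],ax[0]])
for n,m in(('top',(527.4,151.4)),('scene',(526.13,152.99))):
    d=o[n][:2]-m;print(n,'column in mount',d@ax,d@ay)
J=np.load('scene.npz')['p'];I=np.load('top.npz')['p']
save('end.png',np.hstack([cv2.resize(f(I[205:315,180:300]),(400,367),interpolation=cv2.INTER_CUBIC),cv2.resize(f(J[260:370,320:440]),(400,367),interpolation=cv2.INTER_CUBIC)]))
save('end_full.png',I)
E
```

```text
t 20.05 tcp mount xy -111.3 203.85 z 198.17 foot above deck 159.97 F mount -0.38 0.17 -0.69 tilt -0.0001 0.0008 yaw -14.85 w 45.12 tq [-0.07 -0.   -0.03]
z top [538.09 154.48 -14.81] 864 0.13
z scene [536.99 156.4  -14.9 ] 740 0.19
top column in mount 9.54252764542587 5.714792745344424
scene column in mount 9.622922483433838 6.079788134129367
```

View pics/end.png

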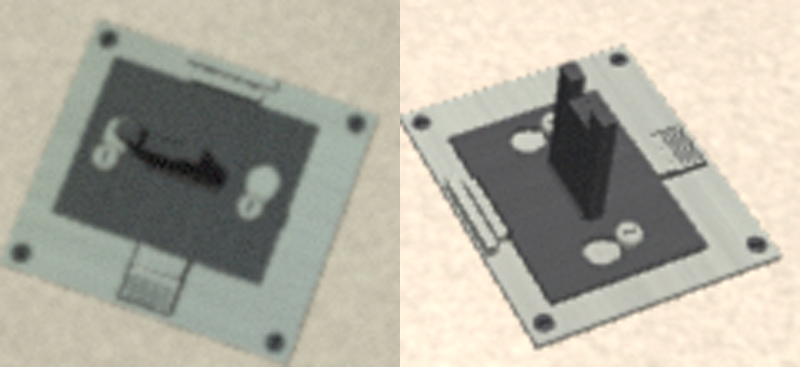

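View pics/end_full.png

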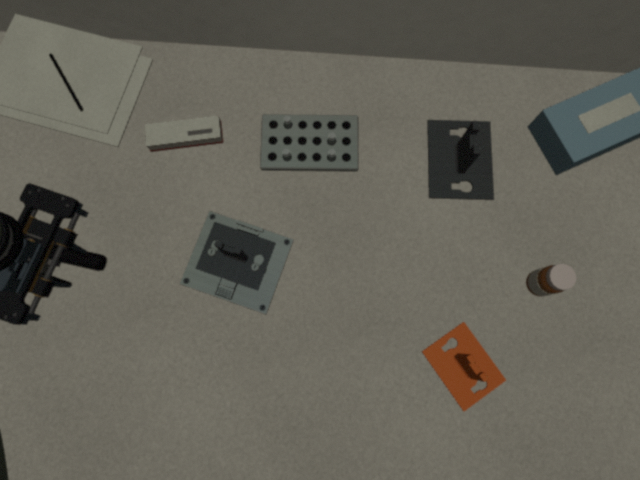

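After release, the column sits at about +9.6 mm in both views. The buffer would have pushed it back to +6 mm if the catch weren't holding. The catch and tab are up at (152,280) in the top crop, and nothing else has moved. Handing in.

```bash
python3 -c "
from workcell import env
print(env.job_done())"
```

```text
the job is handed in; nothing more can be done
None
```

The small dark stand is back on its mount and locked; I handed the job in at about 20 s of the 72 s allowed.

I gripped it by the column and lowered it over the two screws, which I found shifted about 5.5 mm to +y. The foot seated flat with both heads through the round holes. I then slid it forward into the buffer until the catch sprang up, let go, and moved the arm clear.

**Final checks:**
- **Position:** after release the column is at +9.54 mm (top view) and +9.62 mm (scene view). Without the catch, the buffer would push it back to about +6 mm.
- **Catch:** the thumb tab is visibly up in both views. When I eased back before letting go, the stand stayed put and the force on the arm fell to about zero.
- **Surroundings:** the other things in the top view look unmoved. The hammer was partly hidden by the gripper in that last picture.

**What did not go cleanly:**
- **First push:** with the foot pressed down, the stand stuck after 0.4 mm. The wrist read about 17 N backward and 17 N upward, below the 60 N limit. I backed off and made the slide with the foot nearly unloaded, 0 to 0.7 mm above the deck by the arm's reading, then set it flat again once locked.
- **Camera disagreement:** the two cameras differed by 1 to 2 mm on absolute position, but by under about 1.2 mm on the stand relative to the mount.

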